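# Unload the sprung holding jig

## Task

Take the finished casting out of the sprung holding jig: pull the jig's jaw out by its wing knob until it meets its stop, turn the knob a quarter turn clockwise so that the jaw stays locked open when you let go, then lift the casting out and set it down (do not drop it) standing upright in the empty tray. Never let the jaw snap shut, leave it locked open for the next part, and leave the can, the jar, the air grinder and the tray of unfinished castings as they are.

Things in the scene. Friction and masses are not known exactly. Their poses are not given: they have to be found in the camera images.
- jig: holding jig fixed on the bench, grey base plate 96 (y) x 12 mm, from x = -152 to +112 mm. Origin on the bench, x along the jaw's travel. Fixed steel jaw at x = 85 to 105, 80 wide, top 36 mm up. Slotted steel cover over the carriage at x = -96 to -29, 66 wide, top 37 mm up, its 18 mm slot along x. Stop block at the -x end (x = -145 to -131), top 32 mm up
- jaw_face (a point): middle of the moving jaw's front face, 25 mm above the bench, at jig x = 35 mm minus the jaw opening. The jaw is 80 mm wide, its top 36 mm up, on an aluminium carriage (top 30 mm up) that runs to the jig's -x under the cover
- jaw (a joint): opening of the sprung jaw along the jig's -x, m: 0 shut on the casting, 0.050 at its stop. Its spring closes it with 8 N (at 0) to 12 N (at the stop). A 28 x 8 mm dog under the knob runs in the cover's slot and clears the cover's end only within 2 mm of the stop; turned crosswise there and let go, it rests on the cover's end and keeps the jaw open at about 0.040
- twist (a joint): turn of the wing knob, rad: 0 with its wing along the jig's x (unlocked), grows clockwise seen from above to its end at 1.57 (wing crosswise, locked). It can turn freely only with the jaw at its stop; in the slot it has about 0.3 rad of play
- grip (a point): centre of the black wing grip of the knob, 61 mm above the bench, on the knob's vertical axis; it lies at jig x = -60 mm minus the jaw opening. Wing 50 mm long, 14 mm thick, 28 mm tall (47 to 75 mm above the bench); x of the point along the wing
- casting: finished aluminium casting, upright: flange 50 (x, between the jaws) x 64 (y) x 12 mm with a round boss 32 mm in diameter in its middle, up to 63 mm above its underside. Origin at the centre of the underside, z along the boss. Mass about 0.35 kg. It stands on the jig's base plate, 12 mm above the bench, between the jaws
- tray: the empty grey tray, fixed, 170 (x) x 140 (y) x 28 mm high, walls and floor 5 mm; origin at the centre of its underside. The casting goes here
- rough_tray: the other tray, fixed, of the same kind and size, holding two unfinished castings; leave alone
- rough1: unfinished casting in the other tray, same shape as the casting; leave alone
- rough2: unfinished casting in the other tray, same shape as the casting; leave alone
- can: tall can standing beside the jig, 54 mm in diameter, 150 mm high, origin at its underside; leave alone
- jar: short jar standing beside the jig, 58 mm in diameter, 85 mm high, origin at its underside; leave alone
- grinder: air grinder lying on the bench beyond the jig's fixed-jaw end, body 110 x 34 x 34 mm, 185 mm long in all along x, 40 mm high, origin under its body's middle; leave alone
Mind the look-alikes: they are no part of the job. Leave any blue or orange look-alike of the casting alone.

How it is judged (in metres and radians):
On the way, in this order (a step that is already met when the one before it is completed fails the run):
1. the jaw is pulled out to its stop (within 3.5 mm), the casting still in the jig (value of joint jaw above 0.0465 m and distance between casting and jig below 0.12 m), for 0.1 s.
2. the jaw is locked open and let go: knob turned more than 1.2 rad, jaw more than 34 mm open, fingers off the jig, the casting still in it (value of joint jaw above 0.034 m and value of joint twist above 1.2 rad and contact force between the fingers and jig below 0.3 N and distance between casting and jig below 0.12 m), for 0.2 s.
3. the casting stands in the empty tray (x of casting in the frame of tray between -0.07 and 0.07 m and y of casting in the frame of tray between -0.055 and 0.055 m and z of casting in the frame of tray below 0.012 m and angle between casting's own z axis and vertical below 0.15 rad and linear speed of casting below 0.02 m/s), for 0.2 s.
At the end, for the whole second after the job is handed in: The jaw is still locked open (more than 34 mm, knob turned more than 1.2 rad); the casting rests on the floor of the empty tray, upright within 0.15 rad, its centre within 70 mm (x) and 55 mm (y) of the tray's centre, at rest (all of step 3 and value of joint jaw above 0.034 m and value of joint twist above 1.2 rad); the robot touches nothing.
It fails at once if the can or the jar is shifted more than 30 mm or tipped (distance of any of can, jar from where it was at the start of the episode above 0.03 m or angle between any of can, jar's own z axis and vertical above 0.4 rad).
It fails at once if the air grinder is shifted more than 30 mm (distance of grinder from where it was at the start of the episode above 0.03 m).
It fails at once if an unfinished casting is shifted more than 30 mm or tipped (distance of any of rough1, rough2 from where it was at the start of the episode above 0.03 m or angle between any of rough1, rough2's own z axis and vertical above 0.4 rad).
It fails at once if the sprung jaw snaps back: it closes faster than 0.15 m/s while less than 25 mm open (value of joint jaw below 0.025 m and velocity of joint jaw below -0.15 m/s).
It fails at once if the casting is dropped into the tray: it moves faster than 0.5 m/s within 60 mm of the tray's underside (x of casting in the frame of tray between -0.09 and 0.09 m and y of casting in the frame of tray between -0.075 and 0.075 m and z of casting in the frame of tray below 0.06 m and linear speed of casting above 0.5 m/s).
It also fails if it takes over 54 s, if anything falls off the work surface, if the arm or the gripper's body presses on something with over 40 N, if the wrist force passes 120 N, or if a joint passes its speed limit or range.

## Robot

A 6-joint arm with a two-finger parallel gripper is mounted at the origin on the work surface. World frame = base frame: x ahead of the robot, y to its left, z up, the work surface at z = 0. Lengths are in mm, angles in rad, forces in N, time in s.
With the tool pointing down it reaches from about 275 to 775 mm from the base axis. Payload 14.6 kg.
Tool frame: the origin (TCP) lies between the finger pads; the fingertips stand 22 mm ahead of it and the grasp point (between the pads) lies 3 mm ahead of it; z points along the fingers, x is the direction in which the jaws open and shut, and the axes are right-handed (so a half turn about z gives the same grasp; the last joint's range is limited). The gripper opens to 85 mm and grips with 20 to 120 N. Pads are 22 mm wide; open, the fingers measure 114 mm over their backs; the gripper's body (76 mm by 85 mm) begins 54 mm behind the grasp point. The pads swing forward as they close: fully open they stand 13 mm farther back than shut.
Start: joints at [1.036, 0.263, -0.048, 1.259, 0, 1.415], TCP at [194.64, 487.589, 224.978] pointing down, gripper open.
Joint ranges: [-2.65, 2.65], [-0.89, 1.7], [-1.18, 1.37], [-2.13, 2.11], [-1.35, 1.29], [-3.14, 3.14]. Speed limits (rad/s): [1.89, 1.89, 2.57, 2.79, 3.14, 3.14].

## Interface

Orientations are given as a 3x3 rotation matrix whose columns are the frame's x, y, z axes.
In Python, from station import bot, eyes, order gives the robot as it stands.
- The arm moves only by the shell command python3 -m pendant 'ROWS' [OPENING] [FORCE]. ROWS is JSON, a list of rows, each an object with "slide": the shift along the tool's x, y, z in mm, a list of three; "twist": the turn, a rotation vector about the tool's x, y, z in degrees, a list of three. In form: [{"slide": [tx, ty, tz], "twist": [rx, ry, rz]}, ...]. A call has exactly 10 rows; each row is the pose to reach, as a shift and turn from the pose commanded when the call began, along the tool's axes at that moment; what a row does not reach only later rows make up. A row lasts 1/12 s, in which the tool goes at most 41.7 mm and 7.16 degrees, less where a joint would pass 70% of its speed; a pose out of reach is approached as far as the arm can. A call with a gripper value outside its range is refused whole. OPENING is the finger opening in mm, from 0 to 85.4, set as the call begins (- or left out, the last holds). The fingers move at their own pace and stop on an object; FORCE is the grip in N (left out, the last holds). Time passes only in rows, so rows that repeat a pose let the fingers close, or fill a call up. It gives the time, the measured TCP pose, the force and the opening at its end, in the units of the state.
- bot.get_state(): the state, without advancing time (a new reading comes with each control period).
- eyes.read_camera(name): name is "scene" or "top"; returns a dict with "img" (400x640x3 uint8, red, green, blue), "fovy" (degrees; the focal length in pixels is half the picture's height over the tangent of half this angle, whatever the lens; pixels are square), "cx", "cy" (the principal point, pixels), "view" (4x4, takes a point from world to camera coordinates). Camera axes: x right, y down, z forward; pixel columns grow to the right and rows downward; lengths in mm; the calibration is good to about 2 mm. A picture is of the moment at which its call begins. There is no depth.
- order.close_job(): hands the job in, once; it reports no verdict.
The state is a dict: "time_s": time; "joint_pos": joint angles; "qvel": joint speeds; "joint_efforts": joint torques, N m; "position": TCP position; "orientation": TCP orientation; "force": force on the tool from outside, world axes, zero at the start; "moment": the same for the moment, N m; "finger_gap": finger opening in mm.
Only numpy, scipy, OpenCV 4.12 (cv2) and the standard library are available. Lean on these libraries where they do the work, as an engineer would, in place of code of your own. Each camera call takes 0.05 s, during which the arm holds its last target. There are 200 camera calls.

## Working session

There is one attempt and no reset: what is moved stays moved. The work goes in short steps, Python scripts to look and compute and a shell command to move; the robot and the scene stay as the last step left them, time stands still between calls to the robot, and variables do not carry over. Pictures are saved under pics/ and viewed, about 8 in all and at most 12, crops included, and the job is handed in when it is done.

```bash
mkdir -p pics; ls; python3 - <<'E'
from station import bot,eyes
import cv2
for n in("scene","top"):
    c=eyes.read_camera(n); cv2.imwrite(f"pics/{n}0.png",c["img"][:,:,::-1]); print(n,c["fovy"],c["cx"],c["cy"],c["view"])
s=bot.get_state(); print(s["position"],s["orientation"],s["time_s"],s["force"],s["finger_gap"])
E
```

```text
pics
scene 50.42106273539265 317.32815924283335 204.66726318739887 [[-1.35575678e-01  9.90639273e-01 -1.59080589e-02  7.86312863e+01]
 [ 6.15478868e-01  7.16283531e-02 -7.84891803e-01 -3.13863596e+02]
 [-7.76405177e-01 -1.16203312e-01 -6.19428601e-01  1.61198393e+03]
 [ 0.00000000e+00  0.00000000e+00  0.00000000e+00  1.00000000e+00]]
top 48.935671267580226 328.41495383117507 203.93559353680462 [[-6.50543485e-02 -9.97870141e-01 -4.80754689e-03  3.18913526e+01]
 [-9.77733974e-01  6.47033576e-02 -1.99624024e-01  6.06091837e+02]
 [ 1.99509917e-01 -8.28590890e-03 -9.79860774e-01  9.83984269e+02]
 [ 0.00000000e+00  0.00000000e+00  0.00000000e+00  1.00000000e+00]]
[194.50109195 487.37620119 224.57568047] [[ 3.70689362e-01  9.28756779e-01 -4.92196028e-04]
 [ 9.28756427e-01 -3.70689657e-01 -8.22459125e-04]
 [-9.46316465e-04 -1.52253376e-04 -9.99999541e-01]] 0.1 [-0.74642204 -0.20704855  0.3932119 ] 85.24153064495103
```

View pics/scene0.png

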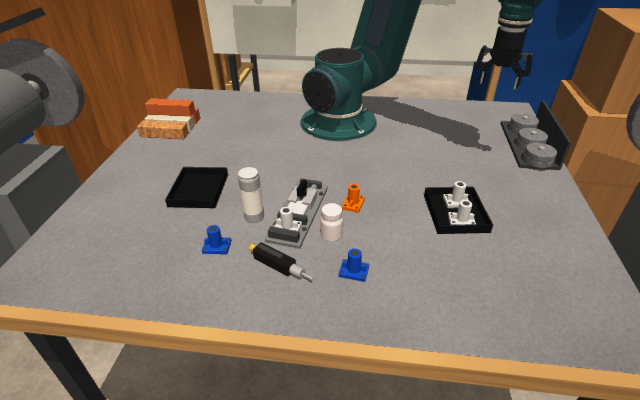

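View pics/top0.png

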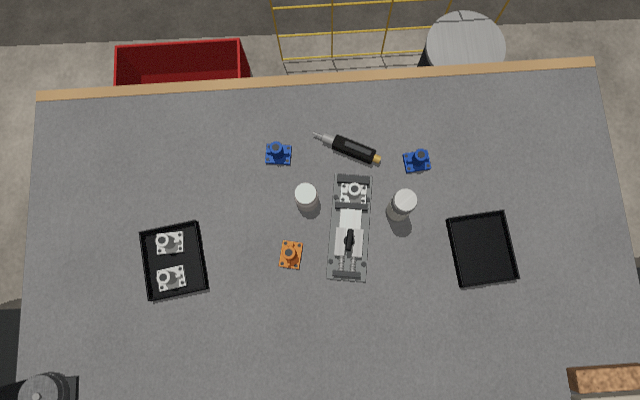

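The two pictures show the jig at top (348,228), the knob at (349,242), the casting boss at (353,190), the can at (404,203), the jar at (306,196) and the empty tray at (482,249). In the scene view the knob is at about (302,188) and the casting at (287,218). Next I'll take crops to get pixel-precise positions.

```bash
cat > h.py <<'E'
import numpy as np,cv2
from station import bot,eyes
def cam(n):
    c=eyes.read_camera(n); c["f"]=200/np.tan(np.radians(c["fovy"])/2); return c
def ray(c,uv):
    V=np.array(c["view"]);R=V[:3,:3]; o=-R.T@V[:3,3]
    d=R.T@np.array([(uv[0]-c["cx"])/c["f"],(uv[1]-c["cy"])/c["f"],1]); return o,d/np.linalg.norm(d)
def plane(c,uv,z):
    o,d=ray(c,uv); return o+d*(z-o[2])/d[2]
def tri(c1,p1,c2,p2):
    (o1,d1),(o2,d2)=ray(c1,p1),ray(c2,p2)
    t=np.linalg.lstsq(np.c_[d1,-d2],o2-o1,rcond=None)[0]
    a,b=o1+t[0]*d1,o2+t[1]*d2; return (a+b)/2,np.linalg.norm(a-b)
def proj(c,p):
    q=np.array(c["view"])[:3]@np.r_[p,1]; return q[:2]/q[2]*c["f"]+[c["cx"],c["cy"]]
def crop(c,x,y,w,h,k,name):
    cv2.imwrite(name,cv2.resize(c["img"][y:y+h,x:x+w,::-1],None,fx=k,fy=k,interpolation=cv2.INTER_CUBIC))
E
python3 - <<'E'
from h import *
t=cam("top");s=cam("scene")
a=cv2.resize(t["img"][165:295,320:380,::-1],None,fx=4.5,fy=4.5,interpolation=2)
b=cv2.resize(s["img"][165:255,255:340,::-1],None,fx=6,fy=6,interpolation=2)
o=np.zeros((590,800,3),np.uint8);o[:a.shape[0],:a.shape[1]]=a;o[:b.shape[0],280:280+b.shape[1]]=b
cv2.imwrite("pics/c1.png",o)
# dark masks: tray, knob
for n,c,box in(("top",t,(430,200,530,300)),("scene",s,(150,155,238,215)),("topknob",t,(338,225,360,262)),("sceneknob",s,(292,175,314,205))):
    x0,y0,x1,y1=box;m=(c["img"][y0:y1,x0:x1].max(2)<45).astype(np.uint8)
    k=max(cv2.findContours(m,0,2)[0],key=cv2.contourArea); r=cv2.minAreaRect(k)
    print(n,np.array(r[0])+[x0,y0],r[1:],cv2.boundingRect(k),(cv2.approxPolyDP(k,4,True)[:,0]+[x0,y0]).tolist())
E
```

```text
top [481.80769348 248.53845978] ((72.75908660888672, 60.99211883544922), 78.69007110595703) (16, 10, 73, 78) [[503, 210], [446, 220], [460, 287], [518, 278]]
scene [196.5 187.5] ((39.0, 61.0), 90.0) (16, 13, 62, 40) [[183, 168], [166, 198], [167, 206], [214, 207], [226, 169]]
topknob [349.5 241.5] ((7.0, 17.0), 0.0) (8, 8, 8, 18) [[352, 233], [348, 248], [347, 234], [346, 250]]
sceneknob [301.58823586 188.64705849] ((9.216353416442871, 18.91777801513672), 14.03624439239502) (5, 5, 11, 19) [[306, 180], [297, 188], [300, 198]]
```

View pics/c1.png

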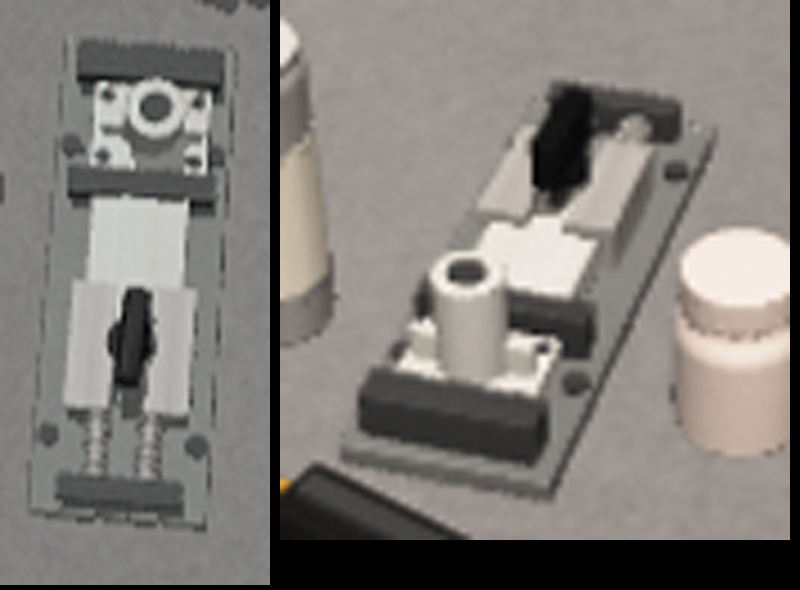

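```bash
python3 - <<'E'
from h import *
np.set_printoptions(precision=1,suppress=True)
t=cam("top");s=cam("scene")
T=lambda x,y:((x+.5)/4.5-.5+320,(y+.5)/4.5-.5+165)
S=lambda x,y:((x-279.5)/6-.5+255,(y+.5)/6-.5+165)
print("boss",tri(t,T(157,107),s,S(468,270)))
print("knob",tri(t,(349.5,241.5),s,(301.6,188.6)), tri(t,T(133,336),s,S(566,138)))
C=np.array([plane(t,T(*p),12)[:2] for p in((32,512),(205,528),(238,45),(67,38))]);print("plate",C,C.mean(0))
Cs=np.array([plane(s,S(*p),12)[:2] for p in((342,440),(553,482),(715,130))]);print("plate scene",Cs,(Cs[0]+Cs[2])/2)
d=((C[2]+C[3])-(C[0]+C[1]))/2;yaw=np.arctan2(d[1],d[0]);print(np.linalg.norm(d),np.degrees(yaw))
d2=Cs[1]-Cs[2];print(np.linalg.norm(d2),np.degrees(np.arctan2(d2[1],d2[0])))
u=np.array([np.cos(yaw),np.sin(yaw)]);o=C.mean(0)+20*u
print("jig origin",o,"grip",o-60*u,"casting",o+60*u,"jawstop grip",o-110*u)
K=np.array([plane(t,p,28)[:2] for p in((503,210),(446,220),(460,287),(518,278))]);print("tray rim",K,K.mean(0))
K2=np.array([plane(s,p,28)[:2] for p in((183,168),(166,198),(226,169))]);print(K2,(K2[1]+K2[2])/2)
for n,p,z in(("can",(404,198),150),("jar",(306,191),85)):print(n,plane(t,p,z))
E
```

```text
boss (array([636.9, -71.5,  77.1]), np.float64(0.11740429356754566))
knob (array([514.9, -51.9,  56.1]), np.float64(0.7487119835451843)) (array([519.2, -50.1,  62.9]), np.float64(1.323581801393235))
plate [[ 434.5    7.7]
 [ 420.1  -84. ]
 [ 685.  -124.3]
 [ 695.4  -28.9]] [558.7 -57.4]
plate scene [[ 678.4 -122.3]
 [ 693.2  -28.1]
 [ 435.     9.7]] [556.7 -56.3]
265.68457047054466 -8.309902756754685
260.96912993503247 -8.335242131289919
jig origin [578.5 -60.3] grip [519.1 -51.6] casting [637.9 -68.9] jawstop grip [469.7 -44.4]
tray rim [[ 570.4 -432.9]
 [ 554.9 -291.1]
 [ 393.4 -305.1]
 [ 405.3 -444.6]] [ 481.  -368.4]
[[ 411.5 -446.2]
 [ 565.6 -435.2]
 [ 401.9 -310.1]] [ 483.7 -372.7]
can [ 591.1 -172.1  150. ]
jar [636.3  42.6  85. ]
```

```bash
python3 -m pendant '[{"slide":[-38,50,0],"twist":[0,0,-3]},{"slide":[-64,84,0],"twist":[0,0,-6]},{"slide":[-90,118,0],"twist":[0,0,-9]},{"slide":[-115,151,0],"twist":[0,0,-12]},{"slide":[-140,184,0],"twist":[0,0,-13.5]},{"slide":[-165,217,0],"twist":[0,0,-13.5]},{"slide":[-190,250,0],"twist":[0,0,-13.5]},{"slide":[-215,283,0],"twist":[0,0,-13.5]},{"slide":[-240,315,0],"twist":[0,0,-13.5]},{"slide":[-262,344,0],"twist":[0,0,-13.5]}]' 50 60; cat > st.py <<'E'
from h import *
import sys
np.set_printoptions(precision=3,suppress=True)
s=bot.get_state();R=np.array(s["orientation"]);p=np.array(s["position"])
yaw=np.degrees(np.arctan2(R[1,0],R[0,0]))
print("t",s["time_s"],"p",p,"yaw",yaw,"tilt",R[:2,2],"F",s["force"],"M",s["moment"],"gap",s["finger_gap"],"q",s["joint_pos"])
if len(sys.argv)>3: print("slide",R.T@(np.array(sys.argv[1:4],float)-p))
E
python3 st.py 518 -51.5 150
```

```text
time_s: 1.13
position: [409.5, 128.2, 225.2]
orientation: [[0.144, 0.99, 0.001], [0.99, -0.144, 0.0], [0.0, 0.001, -1.0]]
force: [1.3, -0.1, -0.0]
finger_gap: 49.8
t 1.1333 p [409.451 128.213 225.189] yaw 81.73425308610646 tilt [0.001 0.   ] F [ 1.319 -0.056 -0.025] M [ 0.049 -0.078  0.   ] gap 49.81171567973263 q [ 0.113  0.098 -0.26   1.212  0.     0.257]
slide [-162.256  133.219   75.224]
```

```bash
python3 -m pendant '[{"slide":[-27,22,5],"twist":[0,0,0]},{"slide":[-54,44,20],"twist":[0,0,0]},{"slide":[-81,66,35],"twist":[0,0,0]},{"slide":[-107,88,50],"twist":[0,0,0]},{"slide":[-134,110,70],"twist":[0,0,0]},{"slide":[-155,127,85],"twist":[0,0,0]},{"slide":[-162,133,95],"twist":[0,0,0]},{"slide":[-162,133,100],"twist":[0,0,0]},{"slide":[-162,133,100],"twist":[0,0,0]},{"slide":[-162,133,100],"twist":[0,0,0]}]'
python3 st.py 518 -51.5 67; python3 - <<'E'
from h import *
t=cam("top");s=cam("scene")
a=cv2.resize(t["img"][165:295,300:410,::-1],None,fx=4,fy=4,interpolation=2)
b=cv2.resize(s["img"][150:250,255:345,::-1],None,fx=4,fy=4,interpolation=2)
o=np.zeros((520,800,3),np.uint8);o[:,:440]=a;o[:400,440:]=b;cv2.imwrite("pics/c2.png",o)
E
```

```text
time_s: 1.97
position: [516.7, -48.2, 125.3]
orientation: [[0.143, 0.99, -0.0], [0.99, -0.143, 0.0], [0.0, -0.0, -1.0]]
force: [0.4, 0.8, 0.2]
finger_gap: 50.0
t 1.9667 p [516.705 -48.234 125.338] yaw 81.78215721001207 tilt [-0.  0.] F [0.436 0.789 0.242] M [ 0.008 -0.033 -0.005] gap 49.983987884665034 q [-0.25   0.305 -0.268  0.998  0.    -0.107]
slide [-3.06   1.769 58.337]
```

View pics/c2.png

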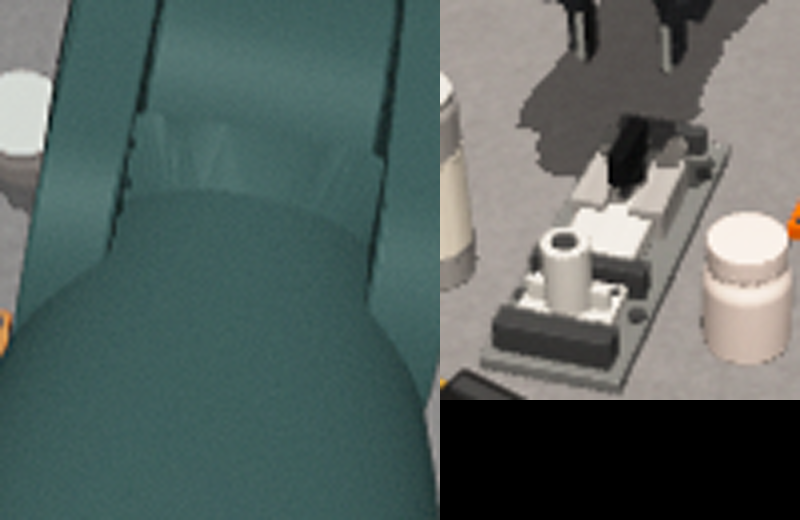

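The top camera is blocked by the arm. The scene view shows the open fingers (about (580,40) and (670,45)) straddling the wing at (628,155) in the crop. I'll descend.

```bash
python3 -m pendant '[{"slide":[-3,2,10],"twist":[0,0,0]},{"slide":[-3,2,20],"twist":[0,0,0]},{"slide":[-3,2,30],"twist":[0,0,0]},{"slide":[-3,2,40],"twist":[0,0,0]},{"slide":[-3,2,48],"twist":[0,0,0]},{"slide":[-3,2,54],"twist":[0,0,0]},{"slide":[-3,2,58],"twist":[0,0,0]},{"slide":[-3,2,58],"twist":[0,0,0]},{"slide":[-3,2,58],"twist":[0,0,0]},{"slide":[-3,2,58],"twist":[0,0,0]}]'
python3 st.py; python3 - <<'E'
from h import *
s=cam("scene");crop(s,255,150,90,70,8,"pics/c3.png")
E
```

```text
time_s: 2.9
position: [519.1, -52.5, 67.4]
orientation: [[0.144, 0.99, 0.001], [0.99, -0.144, -0.0], [-0.0, 0.001, -1.0]]
force: [-0.5, 0.1, 1.1]
finger_gap: 50.4
t 2.9 p [519.102 -52.48   67.395] yaw 81.74256841935953 tilt [ 0.001 -0.   ] F [-0.492  0.123  1.129] M [-0.021 -0.05   0.017] gap 50.37496265554 q [-0.257  0.358 -0.362  0.85  -0.    -0.113]
```

View pics/c3.png

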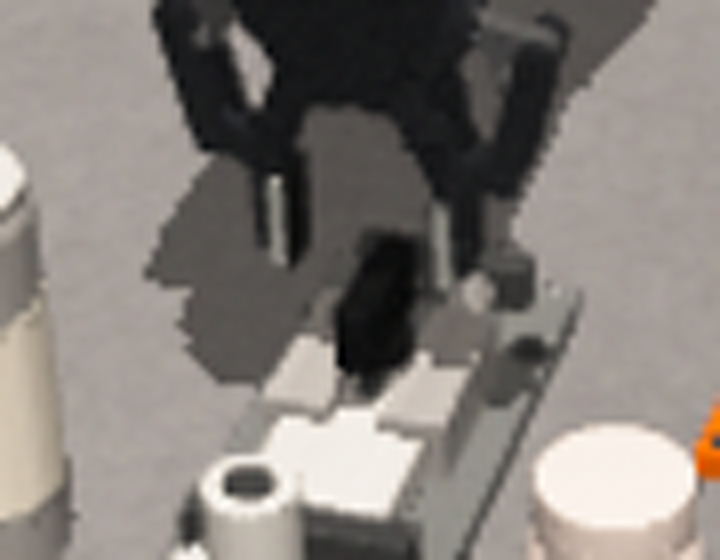

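The fingers at (280,235) and (445,245) are on either side of the wing at (378,300), but they look slightly behind or above it. I'll check by projecting.

```bash
python3 - <<'E'
from h import *
s=cam("scene")
f=lambda p:(proj(s,p)-[255,150])*8
R=np.array(bot.get_state()["orientation"]);p=np.array(bot.get_state()["position"])
for d in(-25,25):
  for z in(12,16,22):print(d,z,f(p+R@[d,0,z]))
u=np.array([.9895,-.1435,0])
for a in(-25,25):
  for z in(47,75):print("wing",a,z,f(np.array([518,-51.5,z])+a*u))
E
```

```text
-25 12 [301.92225374 306.74466476]
-25 16 [302.5105652  315.99555152]
-25 22 [303.38845263 329.79986733]
25 12 [438.97430302 328.53549262]
25 16 [439.28013397 337.82953073]
25 22 [439.73647681 351.69754405]
wing -25 47 [395.84891068 294.70282702]
wing -25 75 [393.07448762 229.75690475]
wing 25 47 [352.33898483 377.22955117]
wing 25 75 [348.81804884 311.40643343]
```

```bash
python3 st.py; python3 - <<'E'
from h import *
s=cam("scene");crop(s,255,150,90,70,8,"pics/c4.png")
E
```

```text
t 3.0 p [519.062 -52.514  67.367] yaw 81.73887267090599 tilt [ 0.001 -0.   ] F [0.329 0.182 0.276] M [0.073 0.023 0.023] gap 50.01371144727945 q [-0.257  0.358 -0.362  0.85  -0.    -0.113]
```

View pics/c4.png

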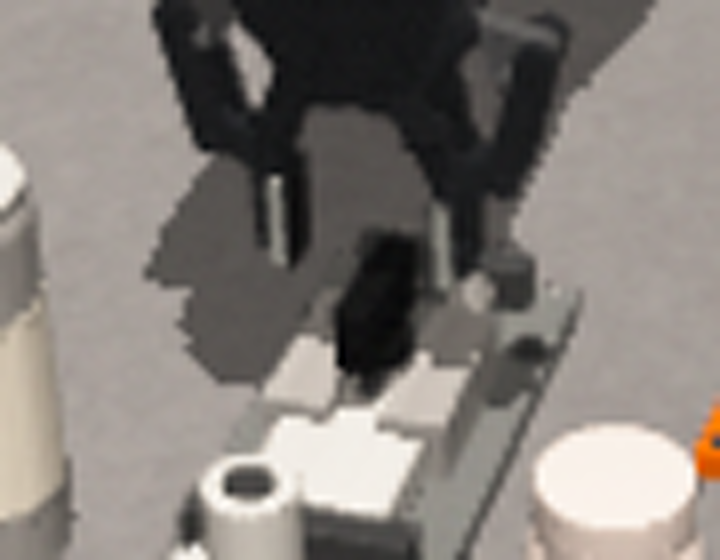

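```bash
python3 - <<'E'
from h import *
s=cam("scene")
def R(y):
    y=np.radians(y);c,n=np.cos(y),np.sin(y);return np.array([[c,n,0],[n,-c,0],[0,0,-1]])
im=cv2.imread("pics/scene0.png")
k=cv2.resize(im[30:100,460:550],None,fx=4,fy=4,interpolation=2)
F=lambda q,o,f:tuple(int(v) for v in (q-o)*f)
for d in(-42,42):
  for z,cl in((-13,(0,0,255)),(9,(0,255,0)),(22,(255,0,0))):cv2.circle(k,F(proj(s,np.array([194.5,487.4,224.6])+R(68.2)@[d,11 if 0 else 0,z]),np.array([460,30]),4),2,cl,-1)
im2=cv2.cvtColor(s["img"],4);k2=cv2.resize(im2[150:220,255:345],None,fx=4.8,fy=4.8,interpolation=2)
for d in(-25,25):
  for z,cl in((-13,(0,0,255)),(9,(0,255,0)),(22,(255,0,0))):cv2.circle(k2,F(proj(s,np.array([519.1,-52.5,67.4])+R(81.7)@[d,0,z]),np.array([255,150]),4.8),2,cl,-1)
o=np.zeros((340,800,3),np.uint8);o[:280,:360]=k;o[:336,365:365+432]=k2;cv2.imwrite("pics/c5.png",o)
E
```

```text
(no output)
```

View pics/c5.png

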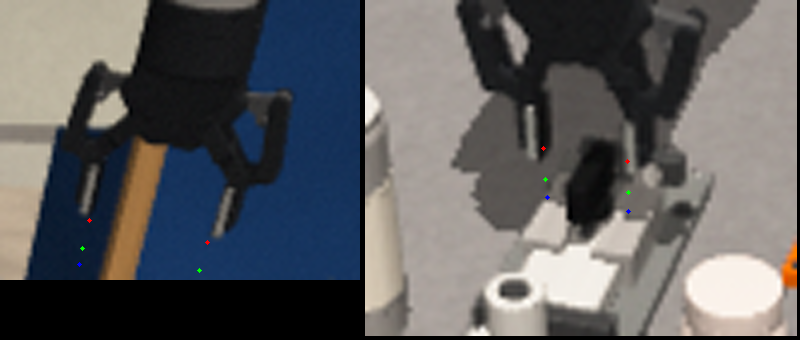

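The start pose shows the same offset as now. The real fingertips stand about 25–28 mm farther back along the tool than the stated TCP suggests (blue dot = stated tip). I'll descend about 26 mm more, gently, watching the force, and then close.

```bash
python3 -m pendant '[{"slide":[0,0,4],"twist":[0,0,0]},{"slide":[0,0,8],"twist":[0,0,0]},{"slide":[0,0,12],"twist":[0,0,0]},{"slide":[0,0,15],"twist":[0,0,0]},{"slide":[0,0,18],"twist":[0,0,0]},{"slide":[0,0,21],"twist":[0,0,0]},{"slide":[0,0,24],"twist":[0,0,0]},{"slide":[0,0,26],"twist":[0,0,0]},{"slide":[0,0,26],"twist":[0,0,0]},{"slide":[0,0,26],"twist":[0,0,0]}]'
python3 st.py; python3 - <<'E'
from h import *
s=cam("scene");crop(s,255,150,90,70,6,"pics/c6.png")
E
```

```text
time_s: 3.93
position: [518.8, -52.4, 40.9]
orientation: [[0.144, 0.99, -0.0], [0.99, -0.144, 0.0], [0.0, -0.0, -1.0]]
force: [-0.5, 0.1, -0.9]
finger_gap: 50.2
t 3.9333 p [518.775 -52.413  40.919] yaw 81.73903823644372 tilt [-0.  0.] F [-0.506  0.123 -0.859] M [ 0.044  0.017 -0.035] gap 50.23910545032673 q [-0.257  0.385 -0.403  0.783  0.    -0.113]
```

View pics/c6.png

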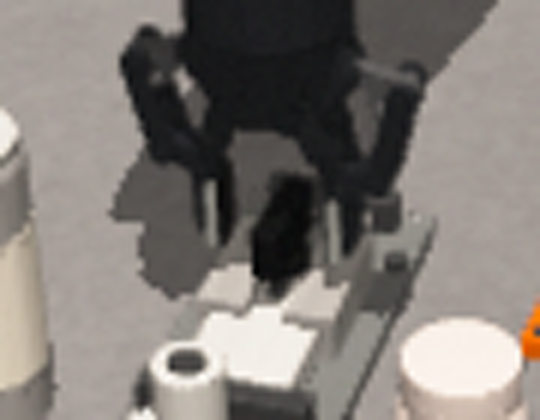

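In the crop the pads at (210,215) and (333,232) now straddle the wing (283,230), with the tips near its lower part. No contact force so far, so I'll close.

```bash
python3 -m pendant '[{"slide":[0,0,0],"twist":[0,0,0]},{"slide":[0,0,0],"twist":[0,0,0]},{"slide":[0,0,0],"twist":[0,0,0]},{"slide":[0,0,0],"twist":[0,0,0]},{"slide":[0,0,0],"twist":[0,0,0]},{"slide":[0,0,0],"twist":[0,0,0]},{"slide":[0,0,0],"twist":[0,0,0]},{"slide":[0,0,0],"twist":[0,0,0]},{"slide":[0,0,0],"twist":[0,0,0]},{"slide":[0,0,0],"twist":[0,0,0]}]' 5 80
python3 st.py
```

```text
time_s: 4.82
position: [519.3, -51.5, 41.9]
orientation: [[0.143, 0.99, 0.002], [0.99, -0.143, 0.002], [0.002, 0.002, -1.0]]
force: [-2.2, 8.9, 16.0]
finger_gap: 12.5
t 4.8167 p [519.348 -51.547  41.943] yaw 81.77746562290015 tilt [0.002 0.002] F [-2.244  8.937 15.957] M [ 1.654  0.431 -0.008] gap 12.512163135827779 q [-0.256  0.384 -0.402  0.783  0.002 -0.113]
```

```bash
python3 -m pendant '[{"slide":[0,0,-2],"twist":[0,0,0]},{"slide":[0,-5,-2],"twist":[0,0,0]},{"slide":[0,-11,-2],"twist":[0,0,0]},{"slide":[0,-17,-2],"twist":[0,0,0]},{"slide":[0,-23,-2],"twist":[0,0,0]},{"slide":[0,-29,-2],"twist":[0,0,0]},{"slide":[0,-35,-2],"twist":[0,0,0]},{"slide":[0,-40,-2],"twist":[0,0,0]},{"slide":[0,-45,-2],"twist":[0,0,0]},{"slide":[0,-47,-2],"twist":[0,0,0]}]'
python3 st.py
```

```text
time_s: 5.65
position: [473.0, -44.7, 42.4]
orientation: [[0.143, 0.99, 0.002], [0.99, -0.143, 0.002], [0.003, 0.001, -1.0]]
force: [13.9, 8.9, -26.3]
finger_gap: 12.3
t 5.65 p [472.95  -44.717  42.411] yaw 81.77653795432461 tilt [0.002 0.002] F [ 13.89    8.943 -26.267] M [ 1.369 -2.785 -0.031] gap 12.30106770953866 q [-0.268  0.316 -0.515  0.739  0.003 -0.124]
```

```bash
python3 -m pendant '[{"slide":[0.4,-1,1.2],"twist":[0,0,0]},{"slide":[0.4,-2,1.2],"twist":[0,0,0]},{"slide":[0.4,-3,1.2],"twist":[0,0,0]},{"slide":[0.4,-3.5,1.2],"twist":[0,0,0]},{"slide":[0.4,-4,1.2],"twist":[0,0,0]},{"slide":[0.4,-4,1.2],"twist":[0,0,0]},{"slide":[0.4,-4,1.2],"twist":[0,0,0]},{"slide":[0.4,-4,1.2],"twist":[0,0,0]},{"slide":[0.4,-4,1.2],"twist":[0,0,0]},{"slide":[0.4,-4,1.2],"twist":[0,0,0]}]'
python3 st.py
```

```text
time_s: 6.48
position: [470.7, -44.3, 42.2]
orientation: [[0.143, 0.99, 0.004], [0.99, -0.143, 0.001], [0.002, 0.004, -1.0]]
force: [12.8, 5.9, -8.2]
finger_gap: 12.5
t 6.4833 p [470.741 -44.335  42.211] yaw 81.77092648753592 tilt [0.004 0.001] F [12.838  5.882 -8.183] M [ 1.113 -2.438 -0.028] gap 12.528878612770468 q [-0.268  0.311 -0.523  0.733  0.002 -0.124]
```

```bash
python3 -m pendant '[{"slide":[0.2,-1,0],"twist":[0,0,0]},{"slide":[0.2,-2,0],"twist":[0,0,0]},{"slide":[0.2,-3,0],"twist":[0,0,0]},{"slide":[0.2,-3,0],"twist":[0,0,0]},{"slide":[0.2,-3,0],"twist":[0,0,0]},{"slide":[0.2,-3,0],"twist":[0,0,0]},{"slide":[0.2,-3,0],"twist":[0,0,0]},{"slide":[0.2,-3,0],"twist":[0,0,0]},{"slide":[0.2,-3,0],"twist":[0,0,0]},{"slide":[0.2,-3,0],"twist":[0,0,0]}]'
python3 st.py
```

```text
time_s: 7.32
position: [469.4, -44.1, 42.3]
orientation: [[0.143, 0.99, 0.007], [0.99, -0.143, 0.001], [0.002, 0.007, -1.0]]
force: [21.3, 5.0, -18.7]
finger_gap: 12.4
t 7.3167 p [469.373 -44.111  42.29 ] yaw 81.76864989394228 tilt [0.007 0.001] F [ 21.269   5.007 -18.75 ] M [ 0.747 -4.147  0.002] gap 12.393338655796564 q [-0.268  0.308 -0.529  0.728  0.003 -0.125]
```

The stop is felt: the pull is 21 N against the 12 N spring, at 50.5 mm of travel. Now I'll turn clockwise, which is + about tool z.

```bash
python3 -m pendant '[{"slide":[0,0,0.6],"twist":[0,0,4]},{"slide":[0,0,0.6],"twist":[0,0,9]},{"slide":[0,0,0.6],"twist":[0,0,14]},{"slide":[0,0,0.6],"twist":[0,0,19]},{"slide":[0,0,0.6],"twist":[0,0,24]},{"slide":[0,0,0.6],"twist":[0,0,29]},{"slide":[0,0,0.6],"twist":[0,0,34]},{"slide":[0,0,0.6],"twist":[0,0,38]},{"slide":[0,0,0.6],"twist":[0,0,40]},{"slide":[0,0,0.6],"twist":[0,0,40]}]'
python3 st.py
```

```text
time_s: 8.15
position: [469.2, -44.3, 42.1]
orientation: [[0.748, 0.664, 0.007], [0.664, -0.748, 0.0], [0.005, 0.004, -1.0]]
force: [17.2, 4.7, -5.7]
finger_gap: 12.7
t 8.15 p [469.243 -44.26   42.144] yaw 41.6206645703865 tilt [0.007 0.   ] F [17.17   4.68  -5.685] M [ 0.725 -3.127 -0.036] gap 12.706191983208194 q [-0.269  0.308 -0.529  0.727  0.002  0.576]
```

```bash
python3 -m pendant '[{"slide":[0,0,0],"twist":[0,0,5]},{"slide":[0,0,0],"twist":[0,0,11]},{"slide":[0,0,0],"twist":[0,0,17]},{"slide":[0,0,0],"twist":[0,0,23]},{"slide":[0,0,0],"twist":[0,0,29]},{"slide":[0,0,0],"twist":[0,0,35]},{"slide":[0,0,0],"twist":[0,0,41]},{"slide":[0,0,0],"twist":[0,0,46]},{"slide":[0,0,0],"twist":[0,0,49]},{"slide":[0,0,0],"twist":[0,0,49]}]'
python3 st.py
```

```text
time_s: 8.98
position: [469.0, -44.3, 42.1]
orientation: [[0.992, -0.13, 0.007], [-0.13, -0.992, 0.0], [0.007, -0.001, -1.0]]
force: [16.1, 3.9, -4.9]
finger_gap: 12.5
t 8.9833 p [469.007 -44.26   42.149] yaw -7.448432076428341 tilt [0.007 0.   ] F [16.07   3.902 -4.851] M [ 0.721 -2.855 -0.047] gap 12.535080410695826 q [-0.269  0.307 -0.53   0.728  0.002  1.432]
```

```bash
python3 -m pendant '[{"slide":[1.5,0,0],"twist":[0,0,0]},{"slide":[3,0,0],"twist":[0,0,0]},{"slide":[4.5,0,0],"twist":[0,0,0]},{"slide":[6,0,0],"twist":[0,0,0]},{"slide":[7.5,0,0],"twist":[0,0,0]},{"slide":[9,0,0],"twist":[0,0,0]},{"slide":[10.5,0,0],"twist":[0,0,0]},{"slide":[12,0,0],"twist":[0,0,0]},{"slide":[13,0,0],"twist":[0,0,0]},{"slide":[13,0,0],"twist":[0,0,0]}]'
python3 st.py
```

```text
time_s: 9.82
position: [479.4, -45.7, 42.0]
orientation: [[0.992, -0.126, 0.002], [-0.126, -0.992, 0.0], [0.002, -0.0, -1.0]]
force: [0.9, 3.0, 11.1]
finger_gap: 12.8
t 9.8167 p [479.42  -45.712  42.046] yaw -7.255278933470013 tilt [0.002 0.   ] F [ 0.948  3.037 11.086] M [ 0.469 -0.049 -0.086] gap 12.81696150761703 q [-0.265  0.325 -0.501  0.743  0.001  1.433]
```

The jaw is resting on the cover's end: Fx is about 1 N, 10.4 mm back from the stop. Release and raise.

```bash
python3 -m pendant '[{"slide":[0,0,0],"twist":[0,0,0]},{"slide":[0,0,0],"twist":[0,0,0]},{"slide":[0,0,0],"twist":[0,0,0]},{"slide":[0,0,0],"twist":[0,0,0]},{"slide":[0,0,0],"twist":[0,0,0]},{"slide":[0,0,-10],"twist":[0,0,0]},{"slide":[0,0,-30],"twist":[0,0,0]},{"slide":[0,0,-55],"twist":[0,0,0]},{"slide":[0,0,-80],"twist":[0,0,0]},{"slide":[0,0,-90],"twist":[0,0,0]}]' 60 60
python3 st.py 637.5 -70 130
```

```text
time_s: 10.65
position: [479.2, -46.0, 133.9]
orientation: [[0.992, -0.126, 0.003], [-0.126, -0.992, -0.001], [0.003, 0.0, -1.0]]
force: [1.1, -0.1, -0.4]
finger_gap: 60.1
t 10.65 p [479.184 -45.953 133.936] yaw -7.258512436732643 tilt [ 0.003 -0.001] F [ 1.103 -0.122 -0.443] M [ 0.045 -0.032 -0.01 ] gap 60.05554117672511 q [-0.265  0.236 -0.343  0.989 -0.     1.432]
slide [160.073   3.85    4.394]
```

```bash
python3 -m pendant '[{"slide":[15,0,0],"twist":[0,0,-1]},{"slide":[40,1,0],"twist":[0,0,-1]},{"slide":[65,2,0],"twist":[0,0,-1]},{"slide":[90,3,0],"twist":[0,0,-1]},{"slide":[115,4,0],"twist":[0,0,-1]},{"slide":[140,4,0],"twist":[0,0,-1]},{"slide":[155,4,0],"twist":[0,0,-1]},{"slide":[160,4,0],"twist":[0,0,-1]},{"slide":[160,4,0],"twist":[0,0,-1]},{"slide":[160,4,0],"twist":[0,0,-1]}]'
python3 st.py 637.5 -70 50; python3 - <<'E'
from h import *
t=cam("top");s=cam("scene")
k=cv2.resize(s["img"][120:260,225:350,::-1],None,fx=4,fy=4,interpolation=2)
cv2.imwrite("pics/c7.png",k)
E
```

```text
time_s: 11.48
position: [635.8, -69.8, 130.9]
orientation: [[0.994, -0.109, -0.001], [-0.109, -0.994, 0.0], [-0.001, -0.0, -1.0]]
force: [0.0, -1.0, 0.2]
finger_gap: 60.1
t 11.4833 p [635.811 -69.786 130.879] yaw -6.2583640679173405 tilt [-0.001  0.   ] F [ 0.032 -0.982  0.16 ] M [-0.013 -0.001 -0.032] gap 60.07375019416895 q [-0.237  0.498  0.067  1.141 -0.     1.443]
slide [ 1.783  0.032 80.878]
```

View pics/c7.png

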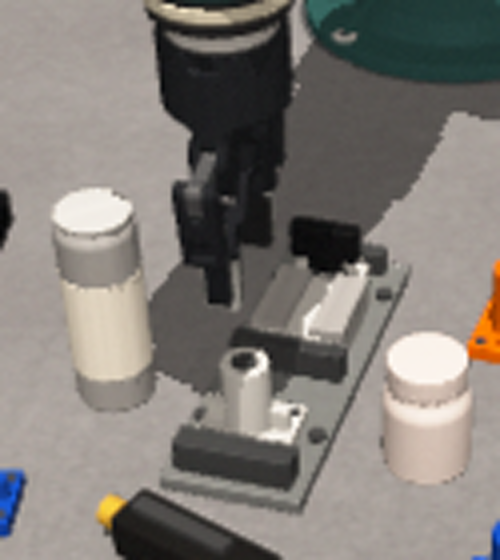

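The knob is crosswise at crop (325,240), the jaw is back at (290,350), and the gripper is above the boss (245,360). I'll descend and grip the boss.

```bash
python3 -m pendant '[{"slide":[2,0,15],"twist":[0,0,2]},{"slide":[2,0,32],"twist":[0,0,2]},{"slide":[2,0,48],"twist":[0,0,2]},{"slide":[2,0,60],"twist":[0,0,2]},{"slide":[2,0,70],"twist":[0,0,2]},{"slide":[2,0,80],"twist":[0,0,2]},{"slide":[2,0,87],"twist":[0,0,2]},{"slide":[2,0,92],"twist":[0,0,2]},{"slide":[2,0,92],"twist":[0,0,2]},{"slide":[2,0,92],"twist":[0,0,2]}]' && python3 st.py && python3 -m pendant '[{"slide":[0,0,0],"twist":[0,0,0]},{"slide":[0,0,0],"twist":[0,0,0]},{"slide":[0,0,0],"twist":[0,0,0]},{"slide":[0,0,0],"twist":[0,0,0]},{"slide":[0,0,0],"twist":[0,0,0]},{"slide":[0,0,0],"twist":[0,0,0]},{"slide":[0,0,0],"twist":[0,0,0]},{"slide":[0,0,0],"twist":[0,0,0]},{"slide":[0,0,0],"twist":[0,0,0]},{"slide":[0,0,0],"twist":[0,0,0]}]' 20 70
python3 st.py
```

```text
time_s: 12.42
position: [638.6, -70.2, 39.4]
orientation: [[0.99, -0.144, 0.0], [-0.144, -0.99, -0.0], [0.0, 0.0, -1.0]]
force: [0.3, -0.3, -0.1]
finger_gap: 59.7
t 12.4167 p [638.586 -70.177  39.372] yaw -8.261844077758221 tilt [ 0. -0.] F [ 0.336 -0.33  -0.057] M [ 0.061  0.017 -0.009] gap 59.74551651712205 q [-0.236  0.564 -0.078  0.929 -0.     1.479]
time_s: 13.25
position: [637.9, -70.0, 39.8]
orientation: [[0.99, -0.144, -0.001], [-0.144, -0.99, -0.0], [-0.001, 0.0, -1.0]]
force: [-7.4, 0.1, 8.4]
finger_gap: 30.1
t 13.25 p [637.938 -70.045  39.804] yaw -8.262094752095335 tilt [-0.001 -0.   ] F [-7.369  0.057  8.447] M [0.098 1.243 0.014] gap 30.135153700903494 q [-0.236  0.563 -0.078  0.93  -0.     1.479]
```

```bash
python3 -m pendant '[{"slide":[0,0,-6],"twist":[0,0,0]},{"slide":[0,0,-16],"twist":[0,0,0]},{"slide":[0,0,-30],"twist":[0,0,0]},{"slide":[0,0,-46],"twist":[0,0,0]},{"slide":[0,0,-62],"twist":[0,0,0]},{"slide":[0,0,-78],"twist":[0,0,0]},{"slide":[0,0,-94],"twist":[0,0,0]},{"slide":[0,0,-106],"twist":[0,0,0]},{"slide":[0,0,-112],"twist":[0,0,0]},{"slide":[0,0,-112],"twist":[0,0,0]}]'
python3 st.py 500 -110 151; python3 - <<'E'
from h import *
s=cam("scene")
cv2.imwrite("pics/c8.png",cv2.resize(s["img"][100:260,150:350,::-1],None,fx=3,fy=3,interpolation=2))
E
```

```text
time_s: 14.08
position: [639.2, -70.3, 152.9]
orientation: [[0.99, -0.144, 0.002], [-0.144, -0.99, -0.001], [0.002, 0.0, -1.0]]
force: [-0.0, -0.2, -5.0]
finger_gap: 30.3
t 14.0833 p [639.211 -70.308 152.876] yaw -8.261826706657121 tilt [ 0.002 -0.001] F [-0.024 -0.239 -4.962] M [ 0.042  0.031 -0.007] gap 30.266651668203536 q [-0.236  0.491  0.116  1.193 -0.     1.479]
slide [-132.067   59.284    1.577]
```

View pics/c8.png

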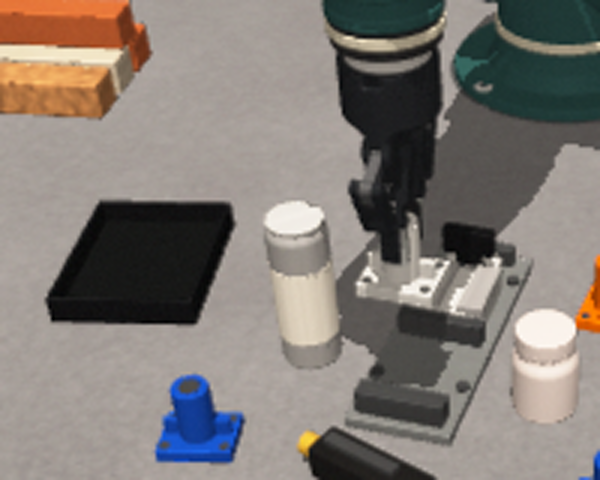

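The casting is held upright in the gripper at crop (405,275), about 5 N. The can at (300,280) lies between it and the tray at (140,262), so I'll go round it on the robot's side.

```bash
python3 -m pendant '[{"slide":[-20,4,0],"twist":[0,0,0]},{"slide":[-48,10,0],"twist":[0,0,0]},{"slide":[-76,16,0],"twist":[0,0,0]},{"slide":[-104,22,0],"twist":[0,0,0]},{"slide":[-128,28,0],"twist":[0,0,0]},{"slide":[-142,38,0],"twist":[0,0,0]},{"slide":[-145,58,0],"twist":[0,0,0]},{"slide":[-144,85,0],"twist":[0,0,0]},{"slide":[-141,112,0],"twist":[0,0,0]},{"slide":[-138,139,0],"twist":[0,0,0]}]'
python3 st.py 482 -371 75
```

```text
time_s: 14.97
position: [481.3, -188.7, 150.6]
orientation: [[0.99, -0.143, -0.001], [-0.143, -0.99, 0.0], [-0.001, -0.0, -1.0]]
force: [1.2, 0.4, -4.7]
finger_gap: 30.4
t 14.9667 p [ 481.272 -188.676  150.627] yaw -8.237416461021057 tilt [-0.001  0.   ] F [ 1.204  0.434 -4.685] M [ 0.014 -0.051  0.058] gap 30.38995421772736 q [-0.531  0.285 -0.224  1.062  0.     1.183]
slide [ 26.901 180.363  75.548]
```

```bash
python3 -m pendant '[{"slide":[4,27,0],"twist":[0,0,0]},{"slide":[8,54,0],"twist":[0,0,5]},{"slide":[12,81,5],"twist":[0,0,5]},{"slide":[16,108,15],"twist":[0,0,5]},{"slide":[20,135,28],"twist":[0,0,5]},{"slide":[23,155,42],"twist":[0,0,5]},{"slide":[26,170,55],"twist":[0,0,5]},{"slide":[27,178,66],"twist":[0,0,5]},{"slide":[27,180,75],"twist":[0,0,5]},{"slide":[27,180,75],"twist":[0,0,5]}]'
python3 st.py 482 -371 35;python3 - <<'E'
from h import *
t=cam("top");s=cam("scene")
a=cv2.resize(t["img"][185:305,430:540,::-1],None,fx=3.6,fy=3.6,interpolation=2);b=cv2.resize(s["img"][120:220,145:245,::-1],None,fx=4,fy=4,interpolation=2)
o=np.zeros((440,800,3),np.uint8);o[:432,:396]=a;o[:400,400:]=b;cv2.imwrite("pics/c9.png",o)
E
```

```text
time_s: 15.8
position: [482.0, -368.8, 74.0]
orientation: [[0.973, -0.229, -0.002], [-0.229, -0.973, 0.002], [-0.003, -0.002, -1.0]]
force: [-0.6, 1.0, -4.8]
finger_gap: 29.9
t 15.8 p [ 482.043 -368.793   74.006] yaw -13.26348998300472 tilt [-0.002  0.002] F [-0.59   1.025 -4.795] M [0.148 0.035 0.016] gap 29.877168537322373 q [-0.787  0.484 -0.124  0.967  0.     1.015]
slide [ 0.573  2.232 39.   ]
```

View pics/c9.png

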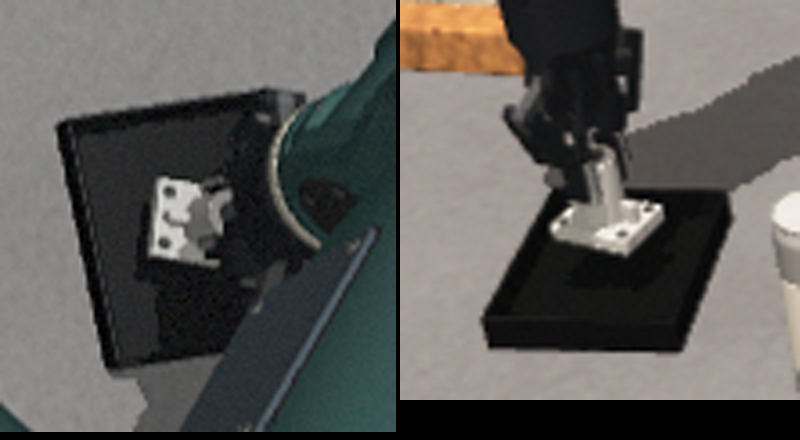

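Both views show the casting upright above the middle of the tray (top crop (190,222), scene crop (605,225)). I'll lower it until it touches the floor.

```bash
python3 -m pendant '[{"slide":[0,2,6],"twist":[0,0,0]},{"slide":[0,2,13],"twist":[0,0,0]},{"slide":[0,2,20],"twist":[0,0,0]},{"slide":[0,2,26],"twist":[0,0,0]},{"slide":[0,2,31],"twist":[0,0,0]},{"slide":[0,2,35],"twist":[0,0,0]},{"slide":[0,2,37],"twist":[0,0,0]},{"slide":[0,2,39],"twist":[0,0,0]},{"slide":[0,2,40],"twist":[0,0,0]},{"slide":[0,2,40],"twist":[0,0,0]}]'
python3 st.py
```

```text
time_s: 16.73
position: [482.4, -371.9, 36.1]
orientation: [[0.973, -0.229, -0.0], [-0.229, -0.973, 0.0], [-0.0, -0.0, -1.0]]
force: [-0.3, 0.1, -4.6]
finger_gap: 30.4
t 16.7333 p [ 482.398 -371.85    36.096] yaw -13.264817707344838 tilt [-0.  0.] F [-0.294  0.138 -4.643] M [0.024 0.004 0.015] gap 30.399792100292377 q [-0.79   0.517 -0.179  0.875 -0.     1.012]
```

```bash
python3 -m pendant '[{"slide":[0,0,0.5],"twist":[0,0,0]},{"slide":[0,0,1],"twist":[0,0,0]},{"slide":[0,0,1.5],"twist":[0,0,0]},{"slide":[0,0,2],"twist":[0,0,0]},{"slide":[0,0,2.5],"twist":[0,0,0]},{"slide":[0,0,3],"twist":[0,0,0]},{"slide":[0,0,3.3],"twist":[0,0,0]},{"slide":[0,0,3.3],"twist":[0,0,0]},{"slide":[0,0,3.3],"twist":[0,0,0]},{"slide":[0,0,3.3],"twist":[0,0,0]}]'
python3 st.py
```

```text
time_s: 17.57
position: [482.4, -371.9, 32.9]
orientation: [[0.973, -0.229, -0.0], [-0.229, -0.973, -0.0], [0.0, 0.0, -1.0]]
force: [-1.1, -0.5, -3.4]
finger_gap: 30.2
t 17.5667 p [ 482.388 -371.857   32.917] yaw -13.261981356573655 tilt [-0. -0.] F [-1.101 -0.52  -3.351] M [0.009 0.076 0.006] gap 30.150123750108264 q [-0.79   0.52  -0.183  0.868 -0.     1.012]
```

Contact is just about to start: the vertical force has dropped from -4.6 to -3.4 N. I'll go another 1 mm and then check.

```bash
python3 -m pendant '[{"slide":[0,0,0.3],"twist":[0,0,0]},{"slide":[0,0,0.6],"twist":[0,0,0]},{"slide":[0,0,0.9],"twist":[0,0,0]},{"slide":[0,0,1],"twist":[0,0,0]},{"slide":[0,0,1],"twist":[0,0,0]},{"slide":[0,0,1],"twist":[0,0,0]},{"slide":[0,0,1],"twist":[0,0,0]},{"slide":[0,0,1],"twist":[0,0,0]},{"slide":[0,0,1],"twist":[0,0,0]},{"slide":[0,0,1],"twist":[0,0,0]}]'
python3 st.py
```

```text
time_s: 18.4
position: [482.4, -371.9, 32.8]
orientation: [[0.973, -0.229, 0.0], [-0.229, -0.973, -0.001], [0.001, 0.001, -1.0]]
force: [-5.0, 2.7, 11.8]
finger_gap: 30.5
t 18.4 p [ 482.395 -371.896   32.795] yaw -13.26123661109956 tilt [ 0.    -0.001] F [-4.972  2.697 11.775] M [0.651 0.88  0.03 ] gap 30.502116552071147 q [-0.79   0.519 -0.184  0.866 -0.     1.012]
```

It's on the floor. Release and rise.

```bash
python3 -m pendant '[{"slide":[0,0,-0.5],"twist":[0,0,0]},{"slide":[0,0,-0.5],"twist":[0,0,0]},{"slide":[0,0,-0.5],"twist":[0,0,0]},{"slide":[0,0,-0.5],"twist":[0,0,0]},{"slide":[0,0,-0.5],"twist":[0,0,0]},{"slide":[0,0,-0.5],"twist":[0,0,0]},{"slide":[0,0,-6],"twist":[0,0,0]},{"slide":[0,0,-20],"twist":[0,0,0]},{"slide":[0,0,-40],"twist":[0,0,0]},{"slide":[0,0,-60],"twist":[0,0,0]}]' 58 && python3 -m pendant '[{"slide":[0,-10,-20],"twist":[0,0,0]},{"slide":[0,-20,-50],"twist":[0,0,0]},{"slide":[-10,-30,-75],"twist":[0,0,0]},{"slide":[-20,-50,-80],"twist":[0,0,0]},{"slide":[-30,-75,-80],"twist":[0,0,0]},{"slide":[-35,-100,-80],"twist":[0,0,0]},{"slide":[-40,-125,-80],"twist":[0,0,0]},{"slide":[-40,-140,-80],"twist":[0,0,0]},{"slide":[-40,-140,-80],"twist":[0,0,0]},{"slide":[-40,-140,-80],"twist":[0,0,0]}]'
python3 st.py; python3 - <<'E'
from h import *
t=cam("top");s=cam("scene")
a=t["img"][120:300,280:530,::-1];b=cv2.resize(s["img"][140:270,150:350,::-1],None,fx=2.6,fy=2.6,interpolation=2)
a=cv2.resize(a,None,fx=1.1,fy=1.1,interpolation=2)
o=np.zeros((340,800,3),np.uint8);o[:a.shape[0],:a.shape[1]]=a;o[:b.shape[0],276:276+520]=b;cv2.imwrite("pics/c10.png",o)
E
```

```text
time_s: 19.23
position: [482.2, -371.6, 92.7]
orientation: [[0.973, -0.229, -0.001], [-0.229, -0.973, 0.001], [-0.001, -0.0, -1.0]]
force: [-0.2, -1.4, -0.6]
finger_gap: 58.1
time_s: 20.07
position: [475.8, -226.1, 172.4]
orientation: [[0.974, -0.228, 0.001], [-0.228, -0.974, -0.0], [0.001, 0.0, -1.0]]
force: [0.2, -0.4, 0.5]
finger_gap: 57.9
t 20.0667 p [ 475.779 -226.068  172.412] yaw -13.184373792161546 tilt [ 0.001 -0.   ] F [ 0.17  -0.367  0.526] M [ 0.023 -0.001  0.008] gap 57.92320585954658 q [-0.598  0.287 -0.159  1.124 -0.     1.203]
```

View pics/c10.png

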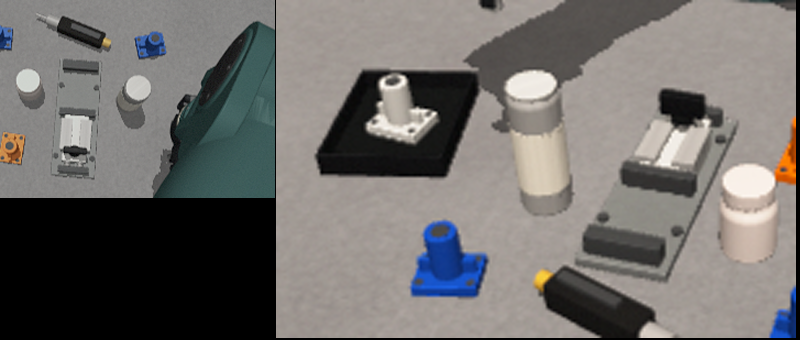

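The casting stands upright in the tray at crop (400,110). The knob is crosswise at (683,103), the jaw is open, and the can, jar and grinder haven't moved. The arm is clear and still, so I'll hand in.

```bash
python3 -c "
from station import order;print(order.close_job())"
```

```text
the job is handed in; nothing more can be done
None
```

I took the casting out of the jig, stood it upright near the middle of the empty tray and handed the job in at about 20 s of the 54 s. No verdict is reported.

**Jaw:** I pulled it about 50 mm until the force rose to 21 N, against the 12 N spring. I then turned the knob 89° clockwise and eased the jaw back about 10 mm. It rested on the cover's end with about 1 N along the jig, so the lock was holding before I let go.

**Last checks:** The last picture shows:
- the casting upright in the tray;
- the knob crosswise and the jaw open;
- the can, jar and grinder where they were.

The arm was clear, with about zero force. The tray of unfinished castings was not in that last crop, but the arm went nowhere near it after the start.

**Disagreement:** In the scene camera the fingertips sat about 25 mm farther back along the tool than the stated tool frame says, at the start pose as well. I went by the picture and set the knob and casting grasp heights lower to match.

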